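Pop the battery hatch of the lens bench

ROBOT

A 6-joint arm with a two-finger parallel gripper is mounted at the origin on the work surface. World frame = base frame: x ahead of the robot, y to its left, z up, the work surface at z = 0. Lengths are in m, angles in degrees, forces in N, time in s.
With the tool pointing down it reaches from about 0.35 to 0.875 m from the base axis. Payload 4.2 kg.
Tool frame: the origin (TCP) lies on the front face of the gripper's body, between the roots of the fingers; the fingertips stand 70 mm ahead of it and the grasp point (between the pads) lies 51 mm ahead of it; x points along the fingers, y is the direction in which the jaws open and shut, and the axes are right-handed (so a half turn about x gives the same grasp; the last joint's range is limited). The gripper opens to 87 mm and grips with 3 to 60 N. Pads are 19 mm wide; open, the fingers measure 117 mm over their backs; the gripper's body (75 mm by 190 mm) begins 51 mm behind the grasp point.
Start: joints at [91.708, 22.042, 0.453, 0, -68.411, -14.817], TCP at [0.142, 0.609, 0.292] pointing down, gripper open.
Joint ranges: [-179.83, 179.83], [-69.29, 118.12], [-61.27, 80.66], [-181.25, 117.63], [-171.15, -9.14], [-177.46, 177.46]. Speed limits (degrees/s): [159.86, 159.86, 180, 180, 180, 180].

INTERFACE

Orientations are given as a 3x3 rotation matrix whose columns are the frame's x, y, z axes.
In Python, from station import r, viewer, spotter gives the robot as it stands.
- The arm moves only by the tool move_arm, never from a script. Its argument "series" is a list that holds one entry, the list of rows, each a list of 7 numbers: the turn, a rotation vector about the world's x, y, z scaled (see below), then the shift along the world's x, y, z scaled (see below), then the opening, from 0 (shut) to 1 (fully open). A call has 1 to 20 rows; each row shifts and turns the pose as measured when the row begins; what a row does not reach is not made up. The controller multiplies each number of a shift by 60 mm and each number of a turn by 8 degrees. A row lasts 1/8 s, in which the tool goes at most 62.5 mm and 10.7 degrees, less where a joint would pass 70% of its speed; a pose out of reach is approached as far as the arm can. A call with a number of a shift or a turn outside -1 to 1 is refused whole. A call with a gripper value outside its range is refused whole. The fingers move at their own pace and stop on an object; the grip force is fixed at half the most. Time passes only in rows, so rows that do not move let the fingers close. It gives the time, the measured TCP pose, the force and the opening at its end, in the units of the state.
- r.sense(): the state, without advancing time (a new reading comes with each control period).
- viewer.capture(name): name is "scene" or "top"; returns (picture, depth): 400x640x3 uint8, red, green, blue; 400x640 float32, m along the optical axis (not along the pixel's ray), 0 where there is no reading.
- viewer.camera_params(name): a dict with "mtx" (3x3 intrinsics, pixels), "pose" (4x4, takes a point from camera to world coordinates). Camera axes: x right, y down, z forward; pixel columns grow to the right and rows downward; lengths in m; the calibration is good to about 2 mm. A picture is of the moment at which its call begins. camera_params takes no time and is no camera call.
- r.finish_job(): hands the job in, once; it reports no verdict.
Trained networks look in the newest picture that a camera, given by its name, has taken for a name from the list of things; names that differ only in an ending like _2 or _b are one class to them, and where a whole thing is asked for, a point or a joint stands for the part that bears it (a point fixed in the world has none). Each returns a list of dicts, best first, with "conf" (0 to 1); they miss things now and then, are a little off and sometimes report something else, mostly with a low value. They report only what shows in the picture. A call takes as long as a camera call.
- spotter.find_in(camera, name): "centre" ([column, row] in pixels, amid what is visible of it).
- spotter.trace(camera, name): "mask" (400x640 bool, what is visible of it) and "centre" ([column, row] in pixels, amid what is visible of it).
The state is a dict: "time_s": time; "joints": joint angles; "joint_velocities": joint speeds; "effort": joint torques, N m; "tcp_pos": TCP position; "ee_rot": TCP orientation; "wrist_force": force on the tool from outside, world axes, zero at the start; "moment": the same for the moment, N m; "gripper_width": opening from 0.0 (shut) to 1.0 (fully open).
Only numpy, scipy, OpenCV 4.12 (cv2) and the standard library are available. Lean on these libraries where they do the work, as an engineer would, in place of code of your own. Each camera call takes 0.05 s, during which the arm holds its last target.

TASK

The fixation lamp's batteries are due for a check. With a shut fingertip, press gently down, once, on the ribbed front edge of the long battery hatch until its push-push latch lets go, then draw back so that the hatch springs up by itself, and watch for a few seconds that it stays open before you finish. A second press would latch it shut again; do not reach inside or hook the hatch, do not press the short fuse hatch, and leave the lenses and tools lying where they are.

Things in the scene. Friction and masses are not known exactly. Their poses are not given: they have to be found in the camera images.
- battery_hatch (a joint): Angle (rad) of the long hatch, the one to press, 100 x 64 mm. 0 to 0.02 = latched shut (level), negative = pressed in (end stop -0.089), positive = open; sprung, it stands by itself at 1.25. Freed at about -0.035, it stays under the finger and swings up within about a second when the finger rises. A shorter press leaves it latched; pushing an open hatch fully down latches it again.
- battery_press (a point): Place to press: on the flat top of the long hatch, on its centre line, 16 mm in from the front (free) edge, by three low ribs; z = 0.061 to 0.062 m when shut. x axis: from front edge to hinge, y across, z out of the top; moves with the hatch. Pressed 3 to 4 mm down here (about 4 N) the latch lets go; the end stop comes at 7 mm.
- battery_hinge (a point): Middle of the long hatch's hinge line, at its rear edge, 84 mm behind battery_press and 58 mm above the bench. When open, the hatch reaches to 155 mm above the bench here.
- battery_box: The oblong white plastic box whose whole top is the long hatch, fixed to the bench, 92 x 56 mm, 56 mm high at the hinge (the other box, of the same look, is square). Origin: centre of its underside; x from the front edge towards the hinge, z up.
- fuse_hatch (a joint): Angle (rad) of the short hatch of the other box, not to be pressed: 64 by 64 mm, square, top 61 mm above the bench, same kind of latch and same ribs. 0 to 0.03 = latched shut, positive = open.
- fuse_box: The shorter, square white box under the short fuse hatch, fixed to the bench. Origin: centre of its underside; x from the front edge towards the hinge.
- maddox: Round trial lens, blue ribbed acrylic in a black rim 38 mm across, 5 mm thick, with a tab, lying loose. Origin: centre of its underside.
- prism: Round prism trial lens in a brass rim 38 mm across, about 8 mm high, with a tab, lying loose. Origin: centre of its underside.
- dish: Cream ceramic lens dish, 90 mm across, 25 mm high, loose. Origin: centre of its underside.
- occluder: Matte black paddle occluder lying flat, 4 mm thick: disc 54 mm across with a handle 108 mm long towards its -x. Origin: under the disc's centre.
- penlight: Metal penlight lying flat, about 135 mm long (along its x), 18 mm high. Origin: under the middle of its barrel.
- ruler: Steel ruler, 25 x 160 mm (along its y), 4 mm thick, lying flat. Origin: centre of its underside.

How it is judged (in metres and radians):
On the way, in this order (a step that is already met when the one before it is completed fails the run):
1. the fingers press the long battery hatch in past its latch point (value of joint battery_hatch below -0.02 rad and contact force between the fingers and battery_hatch above 0.3 N), for 0.02 s.
2. the hatch has sprung up and stands open for two seconds, untouched (value of joint battery_hatch above 1 rad and contact force between each of the arm, the fingers and battery_hatch below 0.1 N), for 2 s.
At the end, for the whole second after the job is handed in: The long battery hatch stands open at more than 1.0 rad, at rest and untouched, having stood so for 2 s; the short fuse hatch is latched shut (within 0.05 rad); every loose thing lies within 20 mm of where it was (value of joint battery_hatch above 1 rad and velocity of joint battery_hatch between -0.1 and 0.1 rad/s and value of joint fuse_hatch between -0.03 and 0.05 rad and distance of each of maddox, prism, dish, occluder, penlight, ruler from where it was at the start of the episode below 0.02 m).
It fails at once if the long hatch is pressed with more than 40 N (contact force between any of the fingers, the arm and battery_hatch above 40 N).
It fails at once if the hatch is hooked, pinched or touched from inside (contact force between the fingers and battery_hatch_c0 above 0.3 N).
It fails at once if the short fuse hatch is pressed in or opened (value of joint fuse_hatch below -0.03 rad or value of joint fuse_hatch above 0.1 rad).
It fails at once if a lens, the dish or a tool is pushed about or lifted (20 mm) (distance of any of maddox, prism, dish, occluder, penlight, ruler from where it was at the start of the episode above 0.02 m).
It also fails if it takes over 38 s, if anything falls off the work surface, if the arm or the gripper's body presses on something with over 40 N, if the wrist force passes 120 N, or if a joint passes its speed limit or range.

## Working session

There is one attempt and no reset: what is moved stays moved. The work goes in short steps, Python scripts to look and compute and a tool call to move; the robot and the scene stay as the last step left them, time stands still between calls to the robot, and variables do not carry over. Pictures are saved under pics/ and viewed, and the job is handed in when it is done.

Besides the shell and the picture viewer there is one more tool, called by a JSON object that holds its "api" and its "payload". move_arm: Moves the arm, as the interface text tells. Its arguments: {"type":"object","properties":{"series":{"type":"array","items":{"type":"array","items":{"type":"array","items":{"type":"number","minimum":-1,"maximum":1}}}}},"required":["series"]}

```bash
mkdir -p pics; ls
python3 - <<'E'
from station import r,viewer,spotter
import cv2,numpy as np
s=r.sense();print(s)
for c in ["scene","top"]:
    p,d=viewer.capture(c);cv2.imwrite(f"pics/{c}0.png",p[:,:,::-1]);np.save(f"pics/{c}0.npy",d)
    q=viewer.camera_params(c);print(c,q)
    for n in ["battery_hatch","fuse_hatch","battery_press","battery_box","fuse_box"]:
        for x in spotter.trace(c,n)[:3]:
            v,u=np.nonzero(x["mask"]&(d>0));z=d[v,u];K=q["mtx"];K=np.array(K)
            P=np.c_[(u-K[0,2])*z/K[0,0],(v-K[1,2])*z/K[1,1],z,np.ones(len(z))]@np.array(q["pose"]).T
            t=P[(P[:,2]>.05)&(P[:,2]<.07)][:,:2]
            print(c,n,x["conf"],x["centre"],len(z),np.median(P[:,2]) if len(P) else None, cv2.minAreaRect(t.astype(np.float32)*1000) if len(t)>5 else None)
E
```

```text
pics
{'time_s': 0.0, 'joints': array([ 9.17076036e+01,  2.20898720e+01,  3.79954356e-01, -2.75190729e-02,
       -6.84110660e+01, -1.48175870e+01]), 'joint_velocities': array([ 0.08136707,  0.0242509 ,  0.00905774,  0.06300738,  0.01267914,
       -0.1323418 ]), 'effort': array([ 6.95303697e-04, -3.90666318e+01,  1.87402403e+01,  4.21983808e+00,
        1.09432399e-02, -1.85451381e-04]), 'tcp_pos': array([0.14163107, 0.60827994, 0.29117381]), 'ee_rot': array([[-3.83484969e-04, -2.26993173e-01, -9.73896274e-01],
       [-2.12389232e-03, -9.73893964e-01,  2.26993471e-01],
       [-9.99997671e-01,  2.15549940e-03, -1.08635360e-04]]), 'wrist_force': array([ 0.1697581 , -0.24882192,  0.15646345]), 'moment': array([-0.00804444,  0.02924509, -0.07609182]), 'gripper_width': 0.9998718714502165}
scene {'mtx': array([[487.04178304,   0.        , 325.17997023],
       [  0.        , 487.04178304, 190.32753186],
       [  0.        ,   0.        ,   1.        ]]), 'pose': array([[ 0.27228177,  0.77419139, -0.57139333,  1.20233394],
       [ 0.96208499, -0.20918799,  0.17502246, -0.21888776],
    
[... 1755 characters left out ...]
5, -157.01600646972656), (65.67643737792969, 64.67430877685547), 10.880134582519531)
top battery_press 0.86 [271.6, 195.3] 841 0.062367535847200894 ((537.7982788085938, 163.7997283935547), (64.68084716796875, 103.05525970458984), 83.09583282470703)
top battery_press 0.62 [301.5, 253.8] 469 0.004677397689243357 None
top battery_box 0.77 [274.1, 197.0] 778 0.06261779962225367 ((537.6144409179688, 163.76235961914062), (64.51708221435547, 100.8650894165039), 83.45172119140625)
top fuse_box 0.58 [381.7, 168.5] 559 0.06192786858071431 ((612.2711181640625, -156.78500366210938), (68.12400817871094, 64.67430877685547), 10.880134582519531)
top fuse_box 0.55 [479.0, 184.9] 219 0.014026342956132698 None
```

Run:
```python
import cv2,numpy as np
a=cv2.imread("pics/scene0.png");b=cv2.imread("pics/top0.png")
c=cv2.resize(a[150:230,340:440],(800,640),interpolation=cv2.INTER_CUBIC)[:600]
d=cv2.resize(b[160:235,230:330],(800,600),interpolation=cv2.INTER_CUBIC)
cv2.imwrite("pics/c1.png",c);cv2.imwrite("pics/d1.png",d)
```

```text
(no output)
```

View pics/scene0.png

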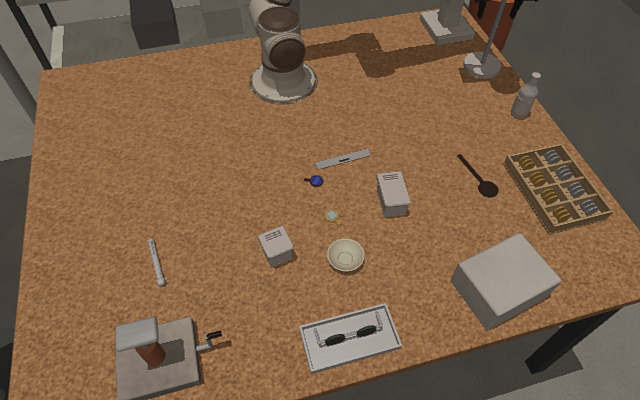

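View pics/top0.png

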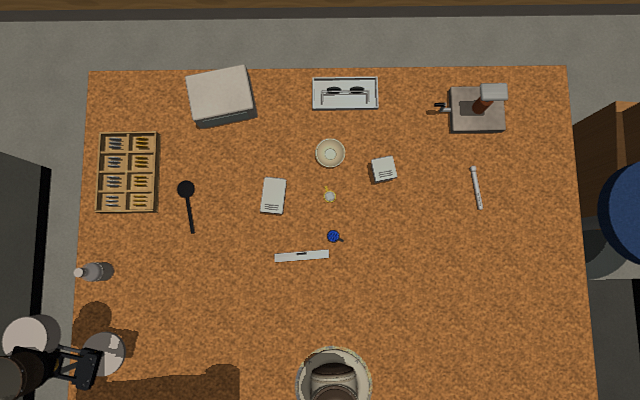

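```bash
sleep 1
```

```text
(no output)
```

View pics/c1.png

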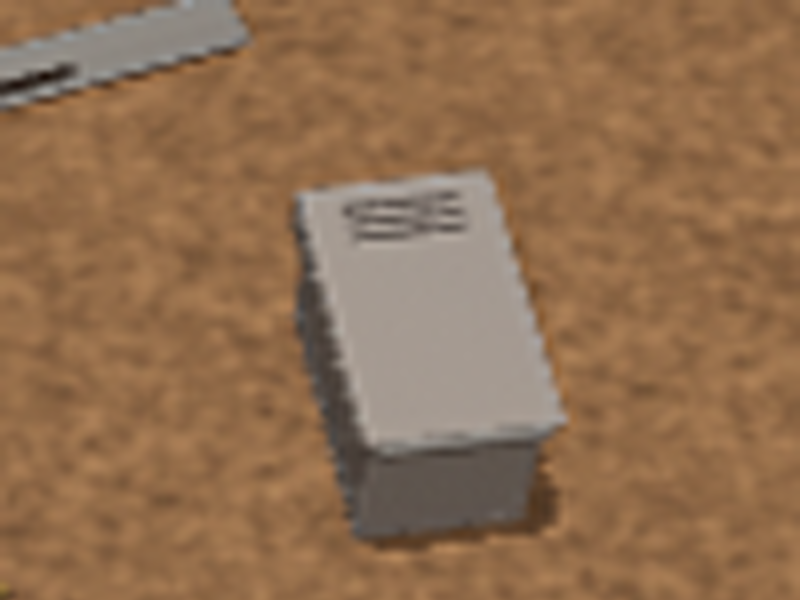

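View pics/d1.png

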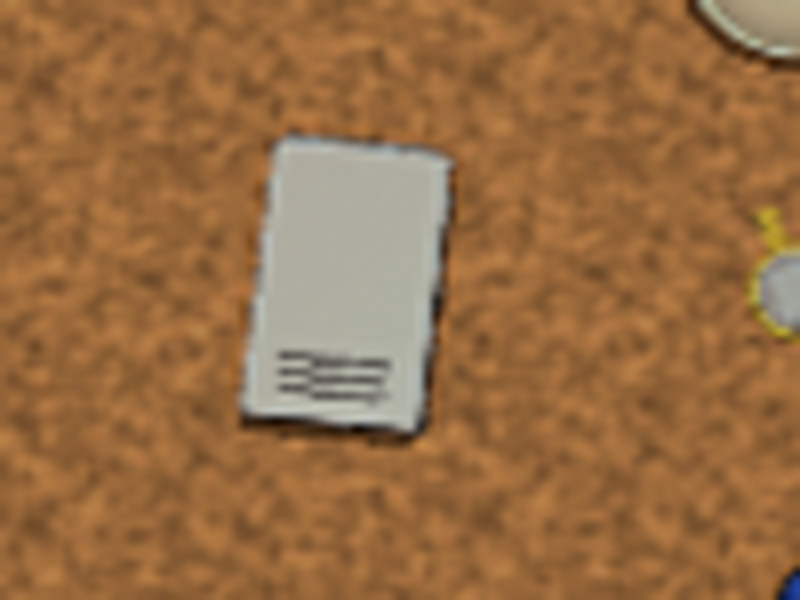

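Run:
```python
import cv2,numpy as np
from station import viewer
a=cv2.imread("pics/scene0.png");b=cv2.imread("pics/top0.png")
c=cv2.resize(a[0:130,400:560],(800,650))[:300*2];d=cv2.resize(b[240:400,0:180],(675,600))
cv2.imwrite("pics/c2.png",c);cv2.imwrite("pics/d2.png",d)
for n,p in (("scene",[(480,65),(497,30),(510,5),(450,20),(490,12)]),("top",[(115,345),(75,368),(100,340),(30,335),(95,270)])):
    q=viewer.camera_params(n);K=q["mtx"];D=np.load(f"pics/{n}0.npy")
    for u,v in p:
        z=D[v,u];print(n,u,v,(q["pose"]@[(u-K[0,2])*z/K[0,0],(v-K[1,2])*z/K[1,1],z,1])[:3].round(3))
    T=np.linalg.inv(q["pose"])@[.142,.609,.291,1];print((K@T[:3]/T[2])[:2])
```

```text
scene 480 65 [0.108 0.637 0.015]
scene 497 30 [-0.77   1.357 -0.576]
scene 510 5 [-0.745  1.363 -0.407]
scene 450 20 [-0.088  0.608  0.06 ]
scene 490 12 [-0.787  1.287 -0.463]
[503.46022102  -5.42924203]
top 115 345 [0.121 0.615 0.013]
top 75 368 [0.091 0.647 0.156]
top 100 340 [0.135 0.658 0.013]
top 30 335 [0.207 0.618 0.39 ]
top 95 270 [0.332 0.641 0.098]
[ 60.67072304 357.72828326]
```

```bash
sleep 1
```

```text
(no output)
```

View pics/c2.png

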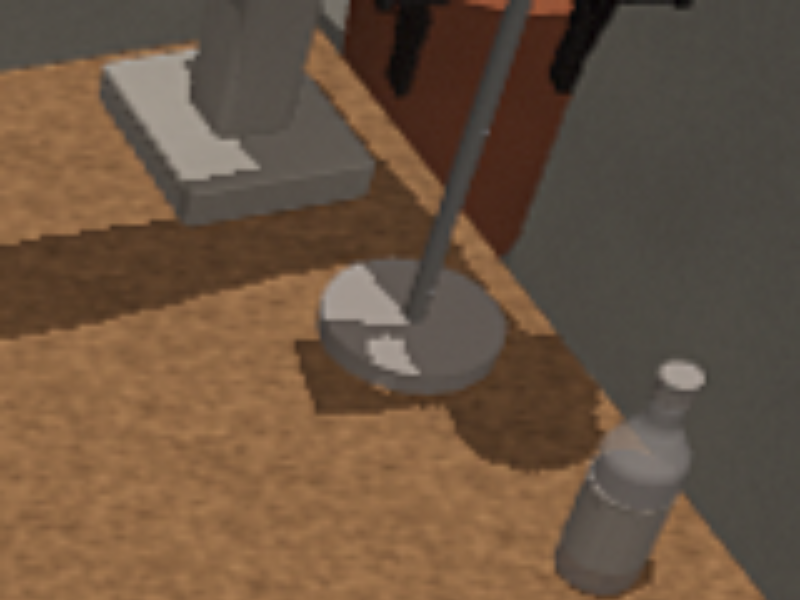

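View pics/d2.png

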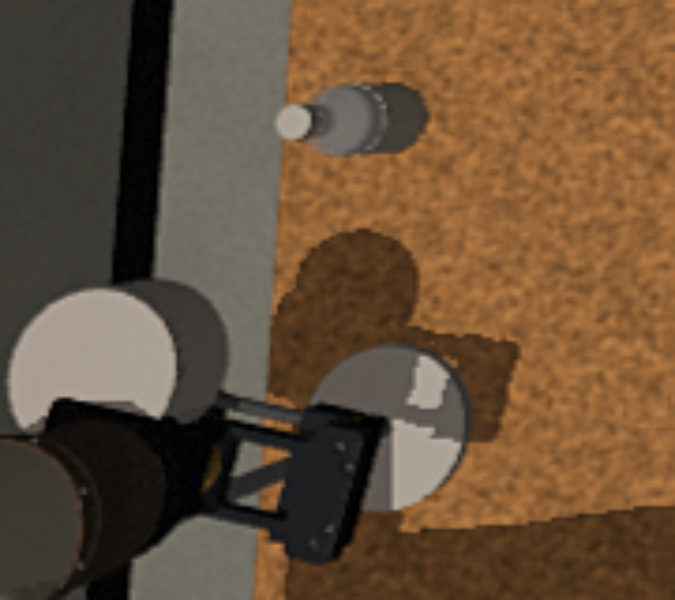

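Run:
```python
import numpy as np
from station import viewer
for n in("scene","top"):
    q=viewer.camera_params(n);K=q["mtx"];D=np.load(f"pics/{n}0.npy").astype(float)
    v,u=np.mgrid[:400,:640];P=np.stack([(u-K[0,2])*D/K[0,0],(v-K[1,2])*D/K[1,1],D,np.ones_like(D)],-1)@q["pose"].T
    P=P[...,:3]
    if n=="scene":
        for row in range(0,66,4):
            print(row,[(c,*P[row,c].round(3)) for c in range(470,520) if P[row,c,1]<.9 and P[row,c,1]>.4 and P[row,c,2]>.02][:12:2])
    else:
        m=(P[...,2]>.02)&(P[...,1]>.4)&(P[...,1]<1)&(v>250)
        for z in np.arange(.02,.7,.03):
            k=m&(P[...,2]>=z)&(P[...,2]<z+.03)
            if k.sum()>3: print(z.round(2),k.sum(),P[k].min(0).round(3),P[k].max(0).round(3),"px",u[k].min(),u[k].max(),v[k].min(),v[k].max())
        for c in range(2,56,6): print(c,[P[r_,c].round(3).tolist() for r_ in range(312,368,11)])
```

```text
0 [(475, np.float64(0.151), np.float64(0.517), np.float64(0.294)), (477, np.float64(0.157), np.float64(0.518), np.float64(0.298)), (480, np.float64(0.159), np.float64(0.526), np.float64(0.298)), (482, np.float64(0.162), np.float64(0.531), np.float64(0.299)), (484, np.float64(0.169), np.float64(0.532), np.float64(0.303)), (486, np.float64(0.166), np.float64(0.54), np.float64(0.3))]
4 [(479, np.float64(0.117), np.float64(0.557), np.float64(0.255)), (481, np.float64(0.14), np.float64(0.547), np.float64(0.271)), (483, np.float64(0.141), np.float64(0.553), np.float64(0.27)), (485, np.float64(0.141), np.float64(0.559), np.float64(0.269)), (500, np.float64(0.096), np.float64(0.644), np.float64(0.228)), (502, np.float64(0.107), np.float64(0.642), np.float64(0.235))]
8 [(479, np.float64(0.128), np.float64(0.553), np.float64(0.25)), (481, np.float64(0.139), np.float64(0.552), np.float64(0.257)), (483, np.float64(0.141), np.float64(0.557), np.float64(0.257)), (499, np.float64(0.099), np.float64(0.643), np.float64(0.217)), (501, np.float64(0.108), np.float64(0.642), np.float64(0.223)), (503, np.
[... 4793 characters left out ...]
]
26 [[0.151, 1.3, -0.65], [0.231, 0.628, 0.391], [0.209, 0.627, 0.39], [0.187, 0.625, 0.39], [0.176, 0.589, 0.444], [0.161, 0.571, 0.47]]
32 [[0.147, 1.298, -0.687], [0.23, 0.615, 0.392], [0.208, 0.615, 0.389], [0.187, 0.612, 0.392], [0.173, 0.586, 0.431], [0.157, 0.572, 0.451]]
38 [[0.143, 1.297, -0.727], [0.23, 0.604, 0.39], [0.208, 0.604, 0.388], [0.187, 0.6, 0.391], [0.167, 0.593, 0.401], [0.153, 0.57, 0.435]]
44 [[0.141, 1.282, -0.746], [0.229, 0.595, 0.385], [0.208, 0.59, 0.391], [0.187, 0.588, 0.391], [0.167, 0.581, 0.4], [0.146, 0.577, 0.403]]
50 [[0.14, 1.255, -0.746], [0.227, 0.593, 0.367], [0.207, 0.583, 0.382], [0.183, 0.587, 0.372], [0.159, 0.594, 0.357], [0.145, 0.568, 0.399]]
```

{"api": "move_arm", "payload": {"series": [[[0,0,0,-0.04,-0.17,-0.03,1],[0,0,0,-0.08,-0.33,-0.05,1]]]}}

```text
time_s: 0.85
tcp_pos: [0.1344, 0.5782, 0.2868]
ee_rot: [[-0.0, -0.227, -0.974], [-0.0, -0.974, 0.227], [-1.0, 0.0, 0.0]]
wrist_force: [-0.3, 0.5, 0.3]
gripper_width: 1.002
```

{"api": "move_arm", "payload": {"series": [[[0,0,0,-0.15,-0.65,-0.05,1],[0,0,0,-0.15,-0.65,-0.05,1],[0,0,0,-0.15,-0.65,-0.05,1],[0,0,0,0.66,-0.49,-0.05,0],[0,0,0,0.66,-0.49,-0.05,0],[0,0,0,0.66,-0.49,-0.05,0],[0,0,0,0.66,-0.49,-0.05,0],[0,0,0,0.66,-0.49,-0.05,0],[0,0,0,0.66,-0.49,-0.05,0],[0,0,0,0.66,-0.49,-0.05,0],[0,0,0,0.66,-0.49,-0.05,0],[0,0,0,0.66,-0.49,-0.05,0]]]}}

```text
time_s: 2.35
tcp_pos: [0.4663, 0.1767, 0.2513]
ee_rot: [[0.003, -0.217, -0.976], [0.007, -0.976, 0.217], [-1.0, -0.007, -0.001]]
wrist_force: [0.1, 0.4, 0.8]
gripper_width: 0.061
```

{"api": "move_arm", "payload": {"series": [[[0,0,0.6,0.5,-0.12,-0.5,0],[0,0,0,0.1,-0.03,-0.6,0],[0,0,0,0,0,-0.3,0],[0,0,0,0,0,0,0]]]}}

```text
time_s: 2.85
tcp_pos: [0.504, 0.1632, 0.1654]
ee_rot: [[0.004, -0.138, -0.99], [0.008, -0.99, 0.138], [-1.0, -0.008, -0.003]]
wrist_force: [-0.2, -0.1, 0.8]
gripper_width: 0.005
```

```bash
cat > look.py <<'E'
import sys,cv2,numpy as np
from station import r,viewer
t=sys.argv[1]
a,_=viewer.capture("scene");b,_=viewer.capture("top")
a=cv2.resize(a[110:230,320:440,::-1],(400,400));b=cv2.resize(b[120:240,220:340,::-1],(400,400))
cv2.imwrite(f"pics/{t}.png",np.hstack([a,b]))
s=r.sense();print(s["time_s"],s["tcp_pos"],s["ee_rot"].round(4).tolist(),s["wrist_force"],s["gripper_width"])
E
python3 look.py l1
```

```text
2.95 [0.50487047 0.16400496 0.16720151] [[0.0071, -0.1375, -0.9905], [0.0095, -0.9904, 0.1376], [-0.9999, -0.0104, -0.0057]] [0.00420986 0.09601054 0.75604667] 0.004693405995036033
```

View pics/l1.png

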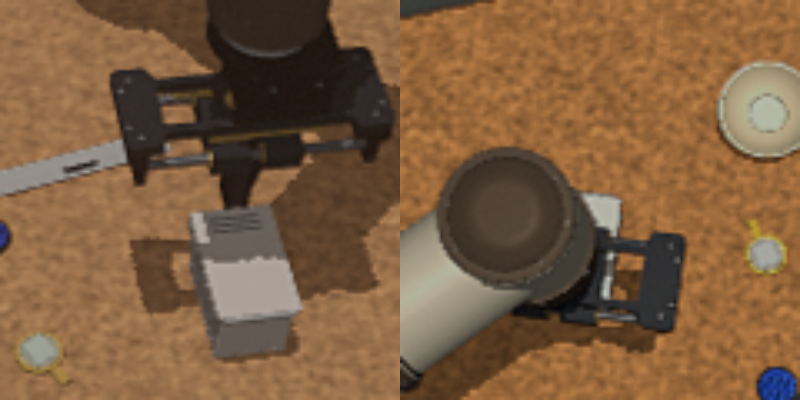

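{"api": "move_arm", "payload": {"series": [[[0,0,0,0,0.05,-0.25,0],[0,0,0,0,0,-0.15,0],[0,0,0,0,0,0,0]]]}}

```text
time_s: 3.32
tcp_pos: [0.5051, 0.1681, 0.1438]
ee_rot: [[0.011, -0.136, -0.991], [0.012, -0.991, 0.136], [-1.0, -0.013, -0.009]]
wrist_force: [-0.0, -0.3, 0.8]
gripper_width: 0.003
```

{"api": "move_arm", "payload": {"series": [[[0,0,0,0,0,-0.12,0]]]}}

```text
time_s: 3.45
tcp_pos: [0.5055, 0.1685, 0.137]
ee_rot: [[0.012, -0.136, -0.991], [0.013, -0.991, 0.136], [-1.0, -0.015, -0.01]]
wrist_force: [0.0, -0.5, -0.4]
gripper_width: 0.003
```

{"api": "move_arm", "payload": {"series": [[[0,0,0,0,0,-0.04,0]]]}}

```text
time_s: 3.58
tcp_pos: [0.5053, 0.1684, 0.134]
ee_rot: [[0.012, -0.136, -0.991], [0.012, -0.991, 0.136], [-1.0, -0.014, -0.01]]
wrist_force: [-1.0, 0.7, 0.1]
gripper_width: 0.005
```

{"api": "move_arm", "payload": {"series": [[[0,0,0,0,0,-0.04,0]]]}}

```text
time_s: 3.7
tcp_pos: [0.5055, 0.1685, 0.1318]
ee_rot: [[0.012, -0.136, -0.991], [0.013, -0.991, 0.136], [-1.0, -0.014, -0.01]]
wrist_force: [-0.6, 0.7, 2.7]
gripper_width: 0.011
```

{"api": "move_arm", "payload": {"series": [[[0,0,0,0,0,-0.03,0]]]}}

```text
time_s: 3.82
tcp_pos: [0.5054, 0.1685, 0.1301]
ee_rot: [[0.012, -0.136, -0.991], [0.013, -0.991, 0.136], [-1.0, -0.014, -0.01]]
wrist_force: [-0.9, -0.4, 3.0]
gripper_width: 0.005
```

Contact began at about z 0.132; continue in 2 mm steps.

{"api": "move_arm", "payload": {"series": [[[0,0,0,0,0,-0.04,0]]]}}

```text
time_s: 3.95
tcp_pos: [0.5054, 0.1685, 0.128]
ee_rot: [[0.012, -0.136, -0.991], [0.013, -0.991, 0.136], [-1.0, -0.014, -0.01]]
wrist_force: [-1.0, -0.3, 2.3]
gripper_width: 0.01
```

{"api": "move_arm", "payload": {"series": [[[0,0,0,0,0,-0.03,0]]]}}

```text
time_s: 4.08
tcp_pos: [0.5054, 0.1685, 0.1263]
ee_rot: [[0.012, -0.135, -0.991], [0.013, -0.991, 0.136], [-1.0, -0.014, -0.01]]
wrist_force: [-0.9, -0.8, 3.7]
gripper_width: 0.006
```

{"api": "move_arm", "payload": {"series": [[[0,0,0,0,0,0.6,0],[0,0,0,-0.3,0,0.9,0],[0,0,0,-0.7,0.1,0.7,0],[0,0,0,-0.9,0.1,0.2,0],[0,0,0,0,0,0,0],[0,0,0,0,0,0,0],[0,0,0,0,0,0,0],[0,0,0,0,0,0,0],[0,0,0,0,0,0,0],[0,0,0,0,0,0,0]]]}}

```text
time_s: 5.32
tcp_pos: [0.3913, 0.1807, 0.2701]
ee_rot: [[0.01, -0.14, -0.99], [0.012, -0.99, 0.14], [-1.0, -0.013, -0.009]]
wrist_force: [0.2, 0.2, 0.8]
gripper_width: 0.003
```

```bash
python3 look.py l2
```

```text
5.425 [0.39112399 0.18071682 0.27019732] [[0.0105, -0.1396, -0.9902], [0.0123, -0.9901, 0.1397], [-0.9999, -0.0136, -0.0087]] [-0.60057291  0.1523349   0.57545385] 0.0076095703149737315
```

View pics/l2.png

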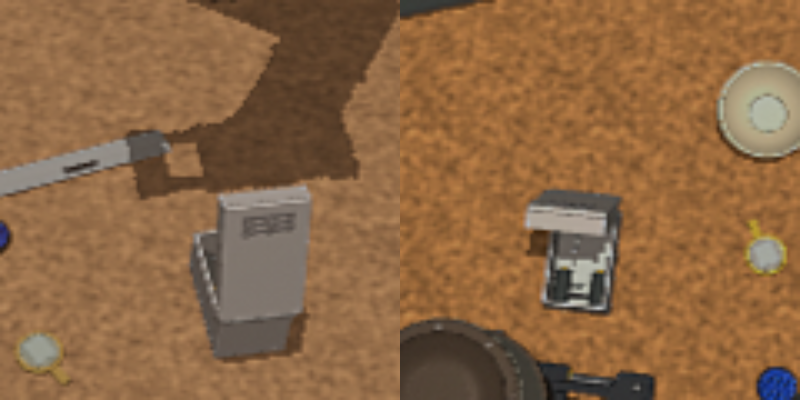

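The left half (scene view) shows the hatch standing upright at about (265,255). The right half (top view) shows the open box with its batteries at (580,280), and the gripper well clear. Next I hold still for more than 2 s and look again.

{"api": "move_arm", "payload": {"series": [[[0,0,0,0,0,0,0],[0,0,0,0,0,0,0],[0,0,0,0,0,0,0],[0,0,0,0,0,0,0],[0,0,0,0,0,0,0],[0,0,0,0,0,0,0],[0,0,0,0,0,0,0],[0,0,0,0,0,0,0],[0,0,0,0,0,0,0],[0,0,0,0,0,0,0],[0,0,0,0,0,0,0],[0,0,0,0,0,0,0],[0,0,0,0,0,0,0],[0,0,0,0,0,0,0],[0,0,0,0,0,0,0],[0,0,0,0,0,0,0],[0,0,0,0,0,0,0],[0,0,0,0,0,0,0],[0,0,0,0,0,0,0],[0,0,0,0,0,0,0]]]}}

```text
time_s: 7.92
tcp_pos: [0.3911, 0.1807, 0.2704]
ee_rot: [[0.011, -0.139, -0.99], [0.013, -0.99, 0.14], [-1.0, -0.014, -0.009]]
wrist_force: [-0.1, 0.2, -1.0]
gripper_width: 0.007
```

{"api": "move_arm", "payload": {"series": [[[0,0,0,0,0,0,0],[0,0,0,0,0,0,0],[0,0,0,0,0,0,0],[0,0,0,0,0,0,0],[0,0,0,0,0,0,0],[0,0,0,0,0,0,0],[0,0,0,0,0,0,0],[0,0,0,0,0,0,0]]]}}

```text
time_s: 8.93
tcp_pos: [0.3911, 0.1807, 0.2704]
ee_rot: [[0.011, -0.139, -0.99], [0.013, -0.99, 0.14], [-1.0, -0.014, -0.009]]
wrist_force: [0.5, 0.4, 0.1]
gripper_width: 0.004
```

```bash
python3 look.py l3
python3 - <<'E'
import cv2,numpy as np
from station import viewer
q=viewer.camera_params("scene");K=q["mtx"];p,D=viewer.capture("scene");cv2.imwrite("pics/s3.png",p[:,:,::-1])
v,u=np.mgrid[:400,:640];P=(np.stack([(u-K[0,2])*D/K[0,0],(v-K[1,2])*D/K[1,1],D,np.ones_like(D)],-1)@q["pose"].T)[...,:3]
m=(abs(P[...,0]-.58)<.06)&(abs(P[...,1]-.16)<.045)&(P[...,2]>.075)&(P[...,2]<.2)
Q=P[m];c=np.linalg.svd(Q-Q.mean(0))[2][2] if len(Q)<3000 else 0
print(len(Q),Q[:,2].max(),"tilt of normal from z deg",np.degrees(np.arccos(abs(c[2]))))
a=cv2.imread("pics/scene0.png").astype(int);print(np.argwhere(abs(a-p[:,:,::-1].astype(int)).max(2)[220:,:]>60).shape)
E
```

```text
9.025 [0.3911029  0.18075913 0.27035276] [[0.0108, -0.1394, -0.9902], [0.0126, -0.9901, 0.1396], [-0.9999, -0.014, -0.009]] [-0.21430584 -1.13743769 -0.65510055] 0.006688476017304191
897 0.15773263302138696 tilt of normal from z deg 68.29553321164161
(0, 2)
```

View pics/s3.png

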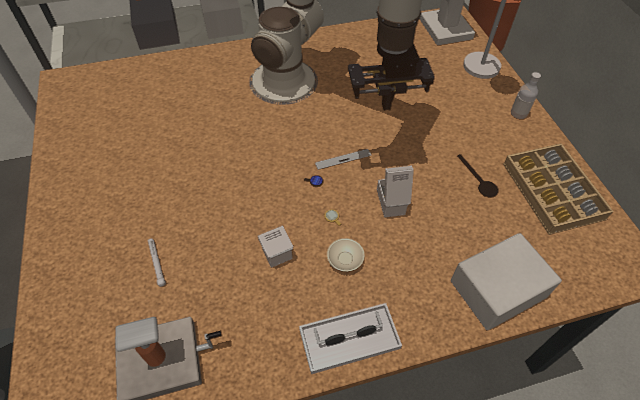

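The long hatch stands open at (397,190), and the fuse hatch at (276,245) is still shut. The loose things are where they were.

```bash
python3 -c "
from station import r
print(r.finish_job())"
```

```text
the job is handed in; nothing more can be done
None
```

I pressed the ribbed front edge of the long battery hatch once with the shut fingertip. The press went about 6 mm down with under 4 N at the wrist. I then drew back up and away, and the hatch sprang open by itself.

**Last checks, after about 4 s of holding clear:**
- **Long hatch:** a plane fit to the depth image gave an opening of about 68° (1.19 rad), with the top at 0.158 m. The given values are 1.25 rad and 0.155 m, so this agrees to within the noise of a rough fit. The hatch looked the same when I checked about 3.5 s earlier.
- **Fuse hatch:** it looks shut in the final picture.
- **Loose things:** they look unmoved in the final picture. The before-and-after comparison found no changes, but it covered only the lower part of the image. I judged the maddox lens, prism, occluder and ruler by eye.

No check failed. At the start the gripper stood close to a desk lamp, so I slid it out sideways first; the wrist force stayed near zero as it came out.

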